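Close the gap between two vial racks on a sampler tray

TASK

On the white sampler tray, slide the loose black vial rack along the tray until its short end butts against the short end of the rack that is screwed down, so that the two stand end to end in one straight row with no gap. Keep it upright and slide it rather than lifting it off the tray, and do not disturb the tall white rack standing on the bench.

Things in the scene. Friction and masses are not known exactly. Their poses are not given: they have to be found in the camera images.
- loose_rack: Loose rack: black block 56 mm wide (x), 110 mm long (y), 30 mm high, full of small vials with metal caps up to 42 mm above its underside; plain sides, no lugs; 0.2 to 0.45 kg. Stands on the tray, a little askew, on the +y or -y side of the screwed-down rack with 35 to 115 mm of gap. Slides freely; grip it low across the 56 mm width. Origin: centre of underside, z up.
- fixed_rack: Screwed-down, immovable rack: same block and vials (56 mm x, 110 mm y, 30 mm high, caps to 42 mm), but with a lug and bright metal thumbscrew (19 mm out, 34 mm long, 16 mm high) at the middle of each long side. Origin: centre of underside, z up; short ends 55 mm away along +y and -y. The loose rack belongs against the end facing it: centre 110 mm away on this rack's y axis.
- tray: White tray, a fixed flat plate without rims, 220 mm (x) by 380 mm (y), 12 mm thick. Origin: centre of its underside, on the bench; both racks stand on its top, 12 mm up. A small jar (26 mm wide, 50 mm tall) stands on it near the middle of its +x long edge, 85 to 95 mm from the tray's centre line.
- tall_rack: A bystander: white rack 100 by 70 mm, 55 mm high, with six large vials whose caps reach 82 mm, standing on the bench beside the tray, to the left or the right. Origin: centre of its underside. Leave it alone.

How it is judged:
By the outcome, as a careful person would: the job done as asked, in the order asked, and still so for the second after the job is handed in, with the robot touching nothing.
It also fails if it takes over 32 s, if anything falls off the work surface, if the arm or the gripper's body presses on something with over 40 N, if the wrist force passes 120 N, or if a joint passes its speed limit or range.

ROBOT

A 6-joint arm with a two-finger parallel gripper is mounted at the origin on the work surface. World frame = base frame: x ahead of the robot, y to its left, z up, the work surface at z = 0. Lengths are in m, angles in degrees, forces in N, time in s.
With the tool pointing down it reaches from about 0.25 to 0.725 m from the base axis. Payload 9.7 kg.
Tool frame: the origin (TCP) lies midway between the tips of the shut fingers; the grasp point (between the pads) lies 19 mm behind it; z points along the fingers, y is the line along which they close (so a half turn about z gives the same grasp; the last joint's range is limited). The gripper opens to 85 mm and grips with 20 to 120 N. Pads are 22 mm wide; open, the fingers measure 114 mm over their backs; the gripper's body (76 mm by 85 mm) begins 54 mm behind the grasp point. The pads swing forward as they close: fully open they stand 13 mm farther back than shut.
Start: joints at [64.687, 4.979, 10.078, 95.1, 0, 90], TCP at [0.235, 0.497, 0.231] pointing down, gripper open.
Joint ranges: [-179.16, 179.16], [-48.56, 103.87], [-65.8, 70.77], [-126.05, 130.52], [-82.76, 87.17], [-180, 180]. Speed limits (degrees/s): [127.2, 127.2, 147.25, 180, 180, 180].

INTERFACE

Orientations are given as [roll, pitch, yaw] about the fixed x, y, z axes, in that order (R = Rz(yaw) Ry(pitch) Rx(roll)).
In Python, from workcell import bot gives the robot as it stands. The module is installed in compiled form; this text tells all that it offers.
- The arm moves only by the tool send_rows, never from a script. Its argument "moves" is one flat list of numbers, 7 for each row, row after row: the shift along the world's x, y, z normalised to -1 to 1, where 1 is 0.025 m, then the turn, a rotation vector about the world's x, y, z normalised to -1 to 1, where 1 is 0.15 rad, then the closure, from -1 (fully open) to 1 (shut), so that 0 is half open. A call has 1 to 8 rows; each row shifts and turns the commanded pose from where the row before left it; what a row does not reach is not made up. A row lasts 1/8 s, in which the tool goes at most 62.5 mm and 10.7 degrees, less where a joint would pass 70% of its speed; a pose out of reach is approached as far as the arm can. A call with a number of a shift or a turn outside -1 to 1 is refused whole. A call with a gripper value outside its range is refused whole. The fingers move at their own pace and stop on an object; "squeeze" is the grip in N (left out, the last holds). Time passes only in rows, so rows that do not move let the fingers close. It gives the time, the measured TCP pose, the force, the opening and the grip force at its end, in the units of the state.
- bot.get_obs(): the state, without advancing time (a new reading comes with each control period).
- bot.camera(name): name is "scene" or "side" or "wrist"; returns a dict with "color" (480x640x3 uint8, red, green, blue), "camera_matrix" (3x3 intrinsics, pixels), "R" (3x3) and "t" (3): a world point X has camera coordinates R X + t. Camera axes: x right, y down, z forward; pixel columns grow to the right and rows downward; lengths in m; the calibration is good to about 2 mm. A picture is of the moment at which its call begins. There is no depth.
- bot.job_done(): hands the job in; it is judged then, once.
Trained networks look in the newest picture that a camera, given by its name, has taken for a name from the list of things; names that differ only in an ending like _2 or _b are one class to them, and where a whole thing is asked for, a point or a joint stands for the part that bears it (a point fixed in the world has none). Each returns a list of dicts, best first, with "p" (0 to 1); they miss things now and then, are a little off and sometimes report something else, mostly with a low value. They report only what shows in the picture. A call takes as long as a camera call.
- bot.boxes_of(camera, query): "extent" ([left, top, right, bottom] in pixels, round what is visible of it).
- bot.trace(camera, query): "region" (480x640 bool, what is visible of it) and "extent" ([left, top, right, bottom] in pixels, round what is visible of it).
- bot.landmark_of(camera, query): "pixel" ([column, row] in pixels: a listed point, or the origin of a listed thing).
The state is a dict: "time": time; "q": joint angles; "qd": joint speeds; "joint_efforts": joint torques, N m; "ee_pos": TCP position; "tcp_rot": TCP orientation; "wrist_force": force on the tool from outside, world axes, zero at the start; "torque": the same for the moment, N m; "opening": finger opening in m; "grasp_force": force on a finger pad.
Only numpy, scipy, OpenCV 4.12 (cv2) and the standard library are available. Lean on these libraries where they do the work, as an engineer would, in place of code of your own. Each camera call takes 0.05 s, during which the arm holds its last target. There are 200 camera calls.

## Working session

There is one attempt and no reset: what is moved stays moved. The work goes in short steps, Python scripts to look and compute and a tool call to move; the robot and the scene stay as the last step left them, time stands still between calls to the robot, and variables do not carry over. Pictures are saved under pics/ and viewed, at most 10 in all, crops included, and the job is handed in when it is done.

Besides the shell and the picture viewer there is one more tool, called in YAML: its name, and indented under it one key for each argument. send_rows: Moves the arm, as the interface text tells. Its arguments: {"type":"object","properties":{"moves":{"type":"array"},"squeeze":{"type":"number"}},"required":["moves"]}

```bash
mkdir -p pics
cat > h.py <<'E'
import numpy as np,cv2
from workcell import bot
def look(cam,f=None):
    c=bot.camera(cam)
    if f: cv2.imwrite('pics/'+f,c['color'][:,:,::-1])
    return c
def ray(c,px,z):
    K,R,t=map(np.array,(c['camera_matrix'],c['R'],c['t']))
    d=R.T@np.linalg.inv(K)@np.array([px[0],px[1],1.]);o=-R.T@t
    return o+d*(z-o[2])/d[2]
E
python3 - <<'E'
from h import *
ims=[]
for cam in ['scene','side']:
    c=look(cam); ims.append(c['color'])
    for n,z in [('loose_rack',.012),('fixed_rack',.012),('tray',0),('tall_rack',0)]:
        l=bot.landmark_of(cam,n)[:2]; b=bot.boxes_of(cam,n)[:1]
        print(cam,n,[(np.round(d['pixel']),round(d['p'],2),ray(c,d['pixel'],z).round(3)) for d in l],[np.round(d['extent']) for d in b])
im=np.hstack(ims)
for i,m in enumerate(ims): cv2.imwrite(f'pics/a{i}.png',m[:,:,::-1])
E
```

```text
scene loose_rack [(array([330., 278.]), 0.58, array([0.596, 0.07 , 0.012])), (array([262., 252.]), 0.24, array([ 0.577, -0.109,  0.012]))] [array([306., 252., 360., 293.])]
scene fixed_rack [(array([260., 253.]), 0.86, array([ 0.58 , -0.11 ,  0.012]))] [array([233., 228., 287., 265.])]
scene tray [(array([298., 274.]), 0.78, array([ 0.598, -0.004,  0.   ])), (array([264., 255.]), 0.27, array([ 0.568, -0.108,  0.   ]))] [array([201., 224., 401., 336.])]
scene tall_rack [(array([187., 211.]), 0.85, array([ 0.482, -0.389,  0.   ]))] [array([168., 174., 206., 217.])]
side loose_rack [(array([337., 218.]), 0.76, array([0.61 , 0.081, 0.012]))] [array([316., 193., 358., 238.])]
side fixed_rack [(array([365., 271.]), 0.9, array([ 0.583, -0.108,  0.012]))] [array([343., 240., 386., 286.])]
side tray [(array([346., 241.]), 0.75, array([ 0.598,  0.007, -0.   ]))] [array([278., 183., 431., 312.])]
side tall_rack [(array([386., 387.]), 0.6, array([ 0.478, -0.382,  0.   ]))] [array([355., 339., 421., 413.])]
```

View pics/a0.png

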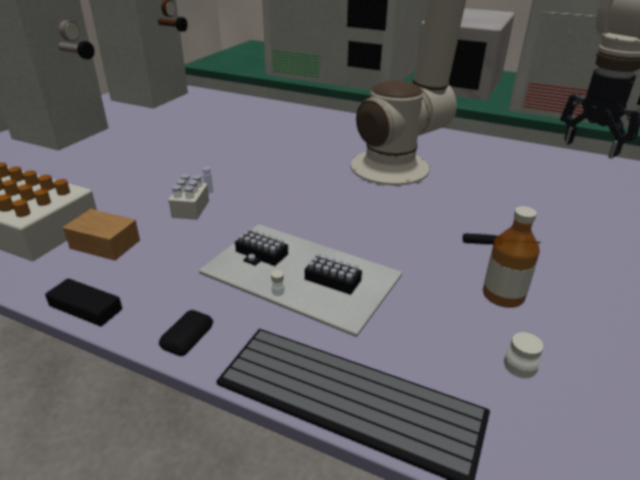

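View pics/a1.png

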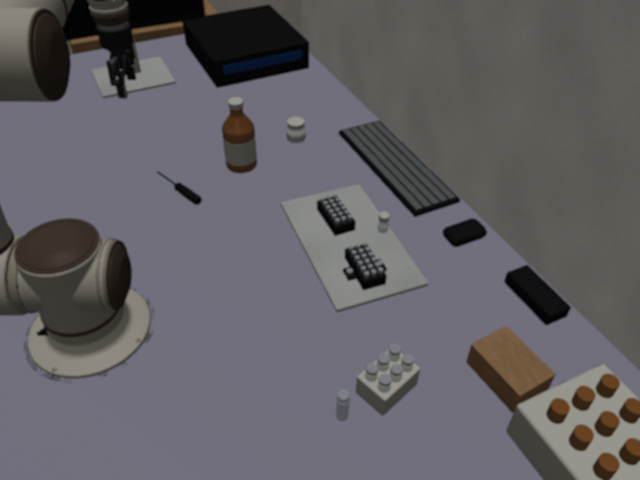

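Two racks stand on the tray: the loose one at scene (333,273) and side (337,215), on the +y side, and the screwed-down one at scene (262,247) and side (365,265). The jar is at scene (278,282), and the tall white rack is far off at scene (188,196).

Run:
```python
from h import *
o=bot.get_obs(); print(o['time'],o['ee_pos'],o['tcp_rot'])
c=look('wrist');R=np.array(c['R']);print(R,-R.T@c['t'])
c=look('side');print(ray(c,(240,168),0))
```

```text
0.9 [0.23516207 0.49720982 0.231306  ] [ 1.79996459e+02 -2.53437684e-04  1.54685920e+02]
[[ 4.27186633e-01  9.04163163e-01  7.44534910e-04]
 [ 8.71390738e-01 -4.11922179e-01  2.66455062e-01]
 [ 2.41225542e-01 -1.13177260e-01 -9.63847055e-01]] [0.17377744 0.5252121  0.3748415 ]
[ 4.69862237e-01  3.92624849e-01 -1.11022302e-16]
```

send_rows:
  moves: [0.76,-0.98,0.13,0,0,-0.4,-1,0.76,-0.98,0.13,0,0,-0.4,-1,0.76,-0.98,0.13,0,0,-0.4,-1,0.76,-0.98,0.13,0,0,-0.4,-1,0.76,-0.98,0.13,0,0,-0.4,-1,0.76,-0.98,0.13,0,0,-0.4,-1,0.76,-0.98,0.13,0,0,-0.4,-1,0.76,-0.98,0.13,0,0,-0.4,-1]

```text
time: 2.0
ee_pos: [0.3877, 0.3003, 0.2575]
tcp_rot: [180.0, -0.0, 127.1]
wrist_force: [0.4, -0.3, 0.2]
opening: 0.0852
grasp_force: 0.0
```

send_rows:
  moves: [0.76,-0.98,0.13,0,0,-0.4,-1,0.76,-0.98,0.13,0,0,-0.4,-1,0.76,-0.98,0.13,0,0,-0.4,-1,0.76,-0.98,0.13,0,0,-0.4,-1,0.76,-0.98,0.13,0,0,-0.4,-1,0.76,-0.98,0.13,0,0,-0.4,-1,0.76,-0.98,0.13,0,0,-0.4,-1,0.76,-0.98,0.13,0,0,-0.4,-1]

```text
time: 3.0
ee_pos: [0.5397, 0.1043, 0.2834]
tcp_rot: [180.0, -0.0, 99.6]
wrist_force: [0.8, -0.1, -0.2]
opening: 0.0856
grasp_force: 0.0
```

send_rows:
  moves: [0.76,-0.98,0.13,0,0,-0.4,-1,0.76,-0.98,0.13,0,0,-0.4,-1,0.76,-0.98,0.13,0,0,-0.4,-1,0,0,0,0,0,0,-1,0,0,0,0,0,0,-1]

```text
time: 3.62
ee_pos: [0.5959, 0.032, 0.2929]
tcp_rot: [-180.0, -0.0, 89.4]
wrist_force: [0.0, 0.4, -0.6]
opening: 0.0856
grasp_force: 0.0
```

Run:
```python
from h import *
o=bot.get_obs(); print(o['time'],o['ee_pos'],o['tcp_rot'])
c=look('wrist','w1.png')
for n,z in [('loose_rack',.012),('fixed_rack',.012)]:
    for l in bot.landmark_of('wrist',n)[:2]: print(n,l['p'],l['pixel'],ray(c,l['pixel'],z))
    for l in bot.trace('wrist',n)[:1]:
        r=l['region'];print(l['p'],l['extent'],r.sum())
        p=cv2.findContours(r.astype('uint8'),0,2)[0];p=max(p,key=cv2.contourArea)[:,0]
        w=np.array([ray(c,q,.035)[:2] for q in p]).astype('float32')*1000
        print(cv2.minAreaRect(w))
```

```text
3.625 [0.59586655 0.03199958 0.2928978 ] [-1.79971968e+02 -1.21156544e-02  8.94069050e+01]
loose_rack 0.62 [322.9, 157.2] [0.6033221  0.07425424 0.012     ]
0.85 [295.6, 99.7, 352.6, 213.1] 6182
((601.864501953125, 76.17036437988281), (112.13094329833984, 56.71670913696289), 88.0094985961914)
fixed_rack 0.94 [304.8, 309.6] [ 0.58055664 -0.10546924  0.012     ]
0.92 [266.1, 267.3, 344.9, 366.9] 5630
((581.4866333007812, -106.04766845703125), (123.6899185180664, 91.30316162109375), 84.45410919189453)
```

View pics/w1.png

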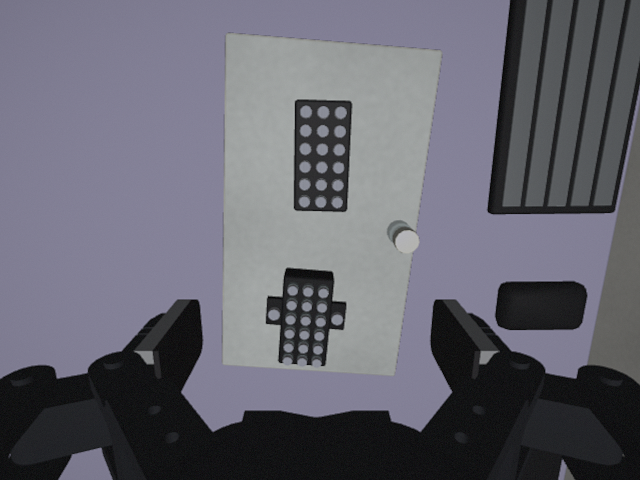

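The wrist view shows the loose rack upper centre (322,155) and the fixed rack with its lugs below (306,316). The jar at (403,238) is clear of the path. I'll fit silhouettes to get both poses.

```bash
cat >> h.py <<'E'
from scipy.optimize import minimize
def box(sx,sy,z0,z1,cx=0):
    return np.array([(cx+a*sx/2,b*sy/2,z) for a in(-1,1) for b in(-1,1) for z in(z0,z1)])
def fit(c,reg,fixed,x0):
    bx=[box(.056,.11,.012,.042),box(.046,.098,.042,.054)]
    if fixed: bx+=[box(.094,.034,.012,.028)]
    K,R,t=map(np.array,(c['camera_matrix'],c['R'],c['t']))
    S=3
    T=cv2.GaussianBlur(cv2.resize(reg.astype('float32'),None,fx=S,fy=S,interpolation=cv2.INTER_LINEAR),(0,0),3)
    def cost(p):
        m=np.zeros(T.shape,np.float32);a=np.radians(p[2]);
        for b in bx:
            X=np.c_[p[0]/1e3+b[:,0]*np.cos(a)-b[:,1]*np.sin(a),p[1]/1e3+b[:,0]*np.sin(a)+b[:,1]*np.cos(a),b[:,2]]
            q=(X@R.T+t)@K.T;q=(q[:,:2]/q[:,2:]+.5)*S-.5
            cv2.fillConvexPoly(m,cv2.convexHull((q*16).round().astype(np.int32)),1,shift=4)
        return ((cv2.GaussianBlur(m,(0,0),3)-T)**2).sum()/S**2
    s=np.array(x0)+np.array([[0,0,0],[8,0,0],[0,8,0],[0,0,5]])
    r=minimize(cost,x0,method='Nelder-Mead',options=dict(initial_simplex=s,xatol=.02,fatol=.1))
    return r.x,r.fun
E
python3 - <<'E'
from h import *
c=look('wrist')
for n,f,x0 in [('loose_rack',0,[602,76,0]),('fixed_rack',1,[580,-106,0])]:
    reg=bot.trace('wrist',n)[0]['region']
    for d in (-4,4): print(n,fit(c,reg,f,[x0[0],x0[1],d]))
    # own mask: dark pixels near network's region
    g=c['color'].max(2);near=cv2.dilate(reg.astype('uint8'),np.ones((7,7)))
    m=cv2.morphologyEx(((g<100)&(near>0)).astype('uint8'),cv2.MORPH_CLOSE,np.ones((3,3)))
    cs=cv2.findContours(m,0,2)[0];k=max(cs,key=cv2.contourArea);m[:]=0;cv2.drawContours(m,[k],-1,1,-1)
    print(' dark',m.sum(),fit(c,m,f,x0+[]))
E
```

```text
loose_rack (array([601.76699808,  76.00629049,  -2.05122759]), np.float64(31.67737579345703))
loose_rack (array([601.70725536,  76.11209652,  -2.15401365]), np.float64(31.55570411682129))
 dark 6083 (array([601.33024007,  75.79195271,  -2.18667707]), np.float64(38.55793762207031))
fixed_rack (array([ 581.8057929 , -105.9750899 ,   -5.28231242]), np.float64(218.492431640625))
fixed_rack (array([ 581.6805502 , -106.06928048,   -5.51908073]), np.float64(219.08758544921875))
 dark 5296 (array([ 581.38487692, -106.01174397,   -5.69597437]), np.float64(343.2938537597656))
```

send_rows:
  moves: [0.06,0.44,-1,0,0,-0.04,-1,0.06,0.44,-1,0,0,-0.04,-1,0.06,0.44,-1,0,0,-0.05,-1,0.05,0.44,-1,0,0,-0.04,-1,0,0,-1,0,0,0,-1,0,0,-1,0,0,0,-1,0,0,-1,0,0,0,-1,0,0,-0.5,0,0,0,-1]

```text
time: 5.03
ee_pos: [0.6013, 0.0757, 0.1042]
tcp_rot: [-179.9, 0.0, 87.9]
wrist_force: [0.4, -0.6, -0.2]
opening: 0.0856
grasp_force: 0.0
```

Run:
```python
from h import *
o=bot.get_obs(); print(o['time'],o['ee_pos'],o['tcp_rot'])
c=look('wrist','w2.png')
for n,f,x0 in [('loose_rack',0,[602,76,-2]),('fixed_rack',1,[580,-106,-5])]:
    for l in bot.trace('wrist',n)[:1]: print(n,l['p'],l['extent'],fit(c,l['region'],f,x0))
```

```text
5.025 [0.60128693 0.07573994 0.10416615] [-1.79909385e+02  1.46025383e-02  8.79232890e+01]
loose_rack 0.75 [266.8, 154.1, 371.1, 348.0] (array([601.5348842 ,  75.88406555,  -2.01517867]), np.float64(146.267333984375))
```

View pics/w2.png

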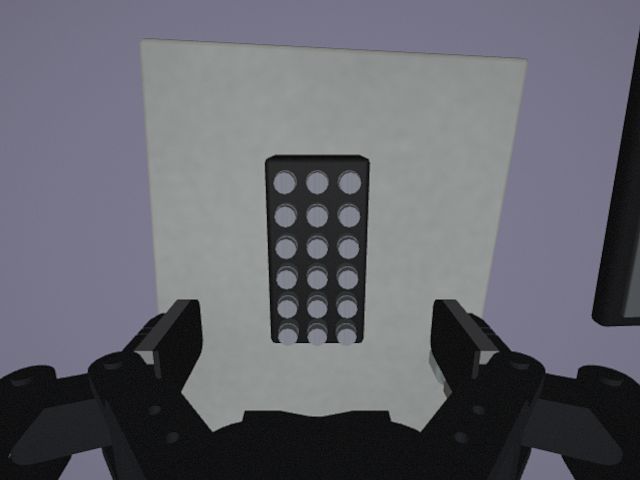

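The loose rack sits centred between the open fingers (317,250), and the pose agrees with the first fit. Now I'll lower and grip.

send_rows:
  moves: [0,0,-1,0,0,0,-1,0,0,-1,0,0,0,-1,0,0,-0.8,0,0,0,-1,0,0,-0.6,0,0,0,-1,0,0,-0.22,0,0,0,-1,0,0,0,0,0,0,-1]

```text
time: 5.92
ee_pos: [0.602, 0.0757, 0.0152]
tcp_rot: [180.0, -0.0, 87.9]
wrist_force: [0.5, -0.2, 0.2]
opening: 0.0852
grasp_force: 0.0
```

send_rows:
  moves: [0,0,0,0,0,0,1,0,0,0,0,0,0,1,0,0,0,0,0,0,1,0,0,0,0,0,0,1,0,0,0,0,0,0,1,0,0,0,0,0,0,1]
  squeeze: 30

```text
time: 6.68
ee_pos: [0.6022, 0.0758, 0.0159]
tcp_rot: [179.9, -0.0, 87.9]
wrist_force: [-1.7, -0.2, 5.7]
opening: 0.0552
grasp_force: 34.0
```

send_rows:
  moves: [-0.06,-0.41,0,0,0,-0.07,1,-0.06,-0.41,0,0,0,-0.07,1,-0.06,-0.41,0,0,0,-0.07,1,-0.06,-0.41,0,0,0,-0.07,1,-0.06,-0.41,0,0,0,-0.07,1,-0.06,-0.41,0,0,0,-0.05,1,0,0,0,0,0,0,1]

```text
time: 7.55
ee_pos: [0.5935, 0.0137, 0.0159]
tcp_rot: [179.9, 0.0, 84.4]
wrist_force: [-0.1, -2.5, 6.0]
opening: 0.0555
grasp_force: 34.0
```

Run:
```python
from h import *
o=bot.get_obs(); print(o['time'],o['ee_pos'],o['tcp_rot'])
p=[]
for s in ['scene','side','wrist']:
    c=look(s);im=c['color']
    if s=='wrist': p.append(cv2.resize(im,(400,300)))
    else:
        q=(np.array(c['R'])@[.59,-.04,.03]+c['t']);q=np.array(c['camera_matrix'])@q;u,v=(q[:2]/q[2]).astype(int)
        p.append(cv2.resize(im[v-50:v+50,u-66:u+67],(400,300),interpolation=2))
    for n,f,x0 in [('loose_rack',0,[593,14,-5]),('fixed_rack',1,[581,-106,-5])]:
        for l in bot.trace(s,n)[:1]: print(s,n,l['p'],l['extent'],fit(c,l['region'],f,x0))
cv2.imwrite('pics/m1.png',np.vstack([np.hstack(p[:2]),np.hstack([p[2],p[2]*0])])[:,:,::-1])
```

```text
7.55 [0.59349397 0.01367635 0.01593905] [1.79903463e+02 1.60783489e-02 8.44285068e+01]
scene loose_rack 0.73 [279.6, 250.5, 334.2, 282.8] (array([592.13963742,  14.51773158,  -3.3554246 ]), np.float64(545.1593627929688))
scene fixed_rack 0.89 [236.3, 228.4, 284.7, 266.6] (array([ 580.48905904, -108.83702064,   -4.6133257 ]), np.float64(151.19981384277344))
side loose_rack 0.92 [336.0, 213.8, 363.9, 256.0] (array([601.61987558,  13.30010444, -25.17817132]), np.float64(301.8249206542969))
side fixed_rack 0.66 [342.6, 242.8, 386.6, 286.2] (array([ 581.7550474 , -105.82345068,   -7.21656609]), np.float64(107.11807250976562))
wrist loose_rack 0.72 [228.1, 169.0, 408.6, 420.1] (array([593.22848875,  13.11691187,  -5.51747208]), np.float64(10423.1123046875))
```

View pics/m1.png

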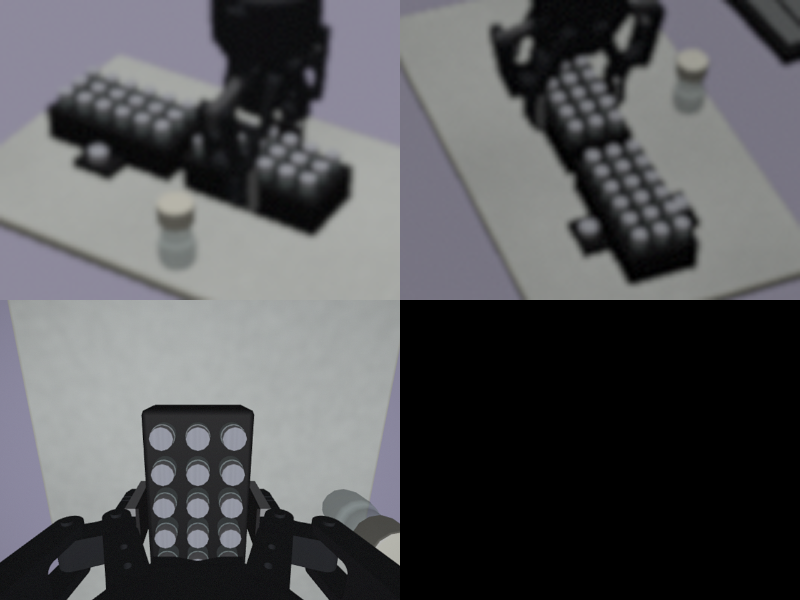

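The upper crops show the rack upright in the grip, in line with the fixed rack with a small gap left (top-left crop, about (188,165)). I'll close it slowly and watch the force.

send_rows:
  moves: [-0.01,-0.12,0,0,0,0,1,-0.01,-0.12,0,0,0,0,1,-0.01,-0.12,0,0,0,0,1,0,0,0,0,0,0,1]

```text
time: 8.5
ee_pos: [0.5929, 0.006, 0.0159]
tcp_rot: [179.9, -0.1, 84.5]
wrist_force: [0.8, 3.9, 5.8]
opening: 0.0558
grasp_force: 34.0
```

send_rows:
  moves: [-0.01,-0.08,0,0,0,0,1,0,0,0,0,0,0,1]

```text
time: 8.75
ee_pos: [0.5927, 0.0042, 0.0159]
tcp_rot: [179.9, -0.1, 84.5]
wrist_force: [0.6, 5.8, 4.5]
opening: 0.0553
grasp_force: 34.0
```

send_rows:
  moves: [-0.01,-0.08,0,0,0,0,1,0,0,0,0,0,0,1]

```text
time: 9.0
ee_pos: [0.5925, 0.0025, 0.0159]
tcp_rot: [179.9, -0.1, 84.5]
wrist_force: [1.4, 7.0, 5.5]
opening: 0.0555
grasp_force: 34.0
```

send_rows:
  moves: [-0.01,-0.08,0,0,0,0,1,0,0,0,0,0,0,1]

```text
time: 9.25
ee_pos: [0.5924, 0.0025, 0.016]
tcp_rot: [179.9, -0.3, 84.6]
wrist_force: [2.4, 17.8, 4.8]
opening: 0.0556
grasp_force: 33.8
```

send_rows:
  moves: [-0.01,-0.08,0,0,0,0,1,0,0,0,0,0,0,1]

```text
time: 9.5
ee_pos: [0.5925, 0.0024, 0.016]
tcp_rot: [179.9, -0.5, 84.7]
wrist_force: [4.0, 27.4, 3.7]
opening: 0.0552
grasp_force: 33.7
```

Contact is made at y≈2.5 mm and the force is rising as expected. I'll ease off slightly, then release.

send_rows:
  moves: [0,0.08,0,0,0,0,1,0,0,0,0,0,0,1,0,0,0,0,0,0,0.2,0,0,0,0,0,0,-0.3,0,0,0,0,0,0,-1,0,0,0,0,0,0,-1,0,0,0,0,0,0,-1]

```text
time: 10.38
ee_pos: [0.591, -0.001, 0.0148]
tcp_rot: [-180.0, 0.0, 84.5]
wrist_force: [-0.1, -0.1, -0.1]
opening: 0.0857
grasp_force: 0.0
```

send_rows:
  moves: [0,0,0.4,0,0,0,-1,0,0,0.8,0,0,0,-1,0,0,1,0,0,0,-1,0,0,1,0,0,0,-1,0,0,1,0,0,0,-1,0,0,1,0,0,0,-1,0,0,1,0,0,0,-1,0,0,1,0,0,0,-1]

```text
time: 11.38
ee_pos: [0.5911, -0.001, 0.1967]
tcp_rot: [180.0, -0.0, 84.5]
wrist_force: [0.1, 0.5, -0.3]
opening: 0.085
grasp_force: 0.0
```

send_rows:
  moves: [0,0,1,0,0,0,-1,0,0,1,0,0,0,-1,0,0,1,0,0,0,-1,0,0,0.6,0,0,0,-1,0,0,0,0,0,0,-1]

```text
time: 12.0
ee_pos: [0.5915, -0.0009, 0.2867]
tcp_rot: [179.9, -0.0, 84.5]
wrist_force: [0.5, 0.3, -0.5]
opening: 0.0858
grasp_force: 0.0
```

Run:
```python
from h import *
o=bot.get_obs(); print(o['time'],o['ee_pos'],o['tcp_rot'],o['wrist_force'])
c=look('wrist')
for n,f,x0 in [('loose_rack',0,[593,3,-5]),('fixed_rack',1,[581,-106,-5])]:
    for l in bot.trace('wrist',n)[:1]: print(n,l['p'],l['extent'],fit(c,l['region'],f,x0))
cv2.imwrite('pics/w3.png',cv2.resize(c['color'][100:400,180:580],(800,600),interpolation=2)[:,:,::-1])
```

```text
12.0 [ 0.59147549 -0.00093349  0.28672493] [ 1.79850640e+02 -9.29929365e-03  8.44616348e+01] [ 0.46098729  0.28926812 -0.5234273 ]
loose_rack 0.97 [288.6, 142.7, 344.3, 249.7] (array([592.74967392,   3.27218743,  -5.14505651]), np.float64(76.64376068115234))
fixed_rack 0.96 [273.3, 243.1, 357.3, 343.8] (array([ 581.92102657, -106.96414448,   -5.12034095]), np.float64(459.63671875))
```

View pics/w3.png

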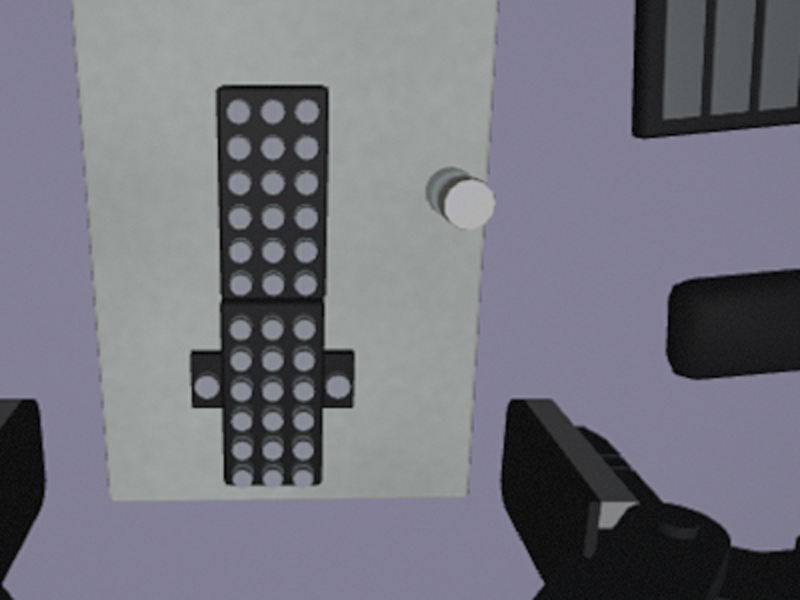

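The rack stands butted against the fixed one at (272,298) in the crop, with both edges lined up. The fit gives a yaw difference of about 0°, a lateral offset of about 1 mm and a spacing of about 110 mm.

```bash
python3 -c "
from workcell import bot
print(bot.job_done())"
```

```text
the job is handed in; nothing more can be done
None
```

The loose rack now stands butted end to end with the screwed-down rack: the last camera fit shows no visible gap, about 1 mm sideways offset and matching angle. It was slid upright on the tray without going near the tall white rack, and the job was handed in at about 12 s.

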